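Reverse the chocolate row onto the display rack

TASK

The display rack will be seen by customers from the other side, so move the four packages from the stock tray to the rack in reverse order: the one at the left end of the tray goes into the right-end cell of the rack, the next beside it, and so on, the right-end one into the left-end cell. Stand each package upright on the floor of its own cell, roughly in the middle, let go of it, and leave the jar, the mug and the bell where they are.

Things in the scene. Friction and masses are not known exactly. Their poses are not given: they have to be found in the camera images.
- tin_center (a point): Round metal cocoa tin, 48 mm diameter (lid, the top 14 mm, a hair wider than the wall below, 47 mm), 64 mm tall, about 0.2 kg. Loose, stands upright at the start. The point is its centre, half-way up, on its axis; z up.
- carton_center (a point): Square chocolate-brown gift carton, 46 x 46 mm, 56 mm tall, with a pale cross ribbon and a small soft-looking bow on top (bow is look only), about 0.14 kg. Loose, stands upright at the start. The point is its centre, half-way up, on its axis; z up, x and y as its sides.
- hexbox_center (a point): Six-sided brown praline box, 46 mm across flats (two of its flats face +x and -x), 53 mm across corners (along y), 60 mm tall, about 0.15 kg. Loose, stands upright at the start. The point is its centre, half-way up, on its axis; z up, x and y as its sides.
- barpack_center (a point): Slim oblong brown chocolate-bar pack standing on end, 26 mm (x) by 50 mm (y), 72 mm tall, about 0.12 kg. Loose, stands upright at the start. The point is its centre, half-way up, on its axis; z up, x and y as its sides.
- card_tin: White place card, round, 66 mm diameter, 3 mm thick, fixed on the stock tray, on which the tin stands at the start (within 3 mm of its centre); it stays behind and shows where in the row the tin stood. Origin: centre of its underside.
- card_carton: White place card, square, 66 x 66 mm, 3 mm thick, fixed on the stock tray, on which the carton stands at the start (within 3 mm of its centre); it stays behind and shows where in the row the carton stood. Origin: centre of its underside.
- card_hexbox: White place card, six-sided, 66 mm across flats, 3 mm thick, fixed on the stock tray, on which the hexbox stands at the start (within 3 mm of its centre); it stays behind and shows where in the row the hexbox stood. Origin: centre of its underside.
- card_barpack: White place card, oblong, 42 mm (x) by 66 mm (y), 3 mm thick, fixed on the stock tray, on which the barpack stands at the start (within 3 mm of its centre); it stays behind and shows where in the row the barpack stood. Origin: centre of its underside.
- tray: Stock tray: flat wooden board, 90 mm (x) by 350 mm (y), 12 mm thick, raised ends 10 mm higher, fixed. Origin: centre of its underside, z up, y along the row. The four place cards lie on its top in a row at y = -120, -40, 40, 120 mm, in any order. It may be the row nearer to or farther from the robot than the rack.
- rack: Display rack: white board, dark wooden strips, 90 mm (x) by 334 mm (y), fixed, empty at the start. Origin: centre of its underside, z up. Row of four open cells, centres at x = 0, y = -120, -40, 40, 120 mm, each 78 (x) by 74 mm (y) inside, floor 12 mm above the origin, strips 6 mm wide, 8 mm higher than the floor. Roughly parallel to the tray (each turned 0.12 rad at most), +y the same way.
- spread_jar: Bystander: amber glass jar with white lid, 64 mm diameter, 90 mm tall, to the left of the work. Origin: centre of its underside.
- tasting_cup: Bystander: white mug, 72 mm diameter, 75 mm tall, to the right of the work. Origin: centre of its underside.
- bell: Bystander: brass counter bell, 70 mm diameter, 45 mm tall, to the left of the work. Origin: centre of its underside.
There are look-alikes about, which are no part of the job. Leave any purple or turquoise look-alike of the part that bears carton_center alone.

How it is judged:
By the outcome, as a careful person would: the job done as asked, in the order asked, and still so for the second after the job is handed in, with the robot touching nothing.
It also fails if it takes over 96 s, if anything falls off the work surface, if the arm or the gripper's body presses on something with over 40 N, if the wrist force passes 120 N, or if a joint passes its speed limit or range.

ROBOT

A 7-joint arm with a two-finger parallel gripper is mounted at the origin on the work surface. World frame = base frame: x ahead of the robot, y to its left, z up, the work surface at z = 0. Lengths are in m, angles in rad, forces in N, time in s.
With the tool pointing down it reaches from about 0.35 to 0.9 m from the base axis. Payload 8.1 kg.
Tool frame: the origin (TCP) lies between the finger pads; the fingertips stand ahead of it and the grasp point (between the pads) is the TCP (arm.nose_length is the z of the fingertips in the tool frame, in m); z points along the fingers, y is the line along which they close (so a half turn about z gives the same grasp; the last joint's range is limited). The gripper opens to 92 mm and grips with 3 to 60 N. Pads are 19 mm wide; open, the fingers measure 130 mm over their backs; the gripper's body (75 mm by 190 mm) begins 47 mm behind the grasp point.
Start: joints at [-1.306, 0.434, 0.025, 1.573, -0.012, 1.134, -0.075], TCP at [0.225, 0.583, 0.246] pointing down, gripper open.
Joint ranges: [-2.62, 2.62], [-0.44, 2.09], [-1.27, 1.32], [0.08, 2.57], [-1.32, 4.46], [0.12, 2], [-2.74, 2.74]. Speed limits (rad/s): [2.22, 2.22, 3.01, 3.01, 3.14, 3.14, 3.14].

INTERFACE

Orientations are given as a rotation vector (axis times angle).
In Python, from cell import sensors, optics, arm gives the robot as it stands.
- The arm moves only by the tool arm_command, never from a script. Its argument "deltas" is one flat list of numbers, 7 for each row, row after row: the turn, a rotation vector about the world's x, y, z as a fraction of full scale, then the shift along the world's x, y, z as a fraction of full scale, then the finger opening in mm, from 0 to 91.8. In form: [wx, wy, wz, dx, dy, dz, fingers, wx, wy, wz, dx, dy, dz, fingers, ...]. A call has 1 to 20 rows; each row is the pose to reach, as a shift and turn from the pose commanded when the call began; what a row does not reach only later rows make up. Full scale, the value 1, is 1 m for a shift and 90 degrees for a turn. A row lasts 1/10 s, in which the tool goes at most 50 mm and 8.59 degrees, less where a joint would pass 70% of its speed; a pose out of reach is approached as far as the arm can. A call with a number of a shift or a turn outside -1 to 1 is refused whole. A call with a gripper value outside its range is refused whole. The fingers move at their own pace and stop on an object; "force" is the grip in N (left out, the last holds). Time passes only in rows, so rows that repeat a pose let the fingers close. It gives the time, the measured TCP pose, the force, the opening and the grip force at its end, in the units of the state.
- sensors.observe(): the state, without advancing time (a new reading comes with each control period).
- optics.get_image(name): name is "side" or "top" or "wrist"; returns the picture (420x560x3 uint8, blue, green, red); there is no depth.
- optics.calibration(name): a dict with "camera_matrix" (3x3 intrinsics, pixels), "rvec" (rotation vector, rad) and "tvec" (3), from world to camera coordinates, as OpenCV has them. Camera axes: x right, y down, z forward; pixel columns grow to the right and rows downward; lengths in m; the calibration is good to about 2 mm. The wrist camera is an equidistant fisheye: a pixel r from the principal point sees the ray r / f radians off the axis. A picture is of the moment at which its call begins: read the wrist's pose just before it. calibration takes no time and is no camera call; for the wrist camera it gives the pose at the moment of the call.
- arm.sign_off(): hands the job in; it is judged then, once.
The state is a dict: "clock": time; "joints": joint angles; "dq": joint speeds; "joint_efforts": joint torques, N m; "position": TCP position; "ee_rot": TCP orientation; "force": force on the tool from outside, world axes, zero at the start; "ft_torque": the same for the moment, N m; "width": opening from 0.0 (shut) to 1.0 (fully open); "gripper_force": force on a finger pad.
Only numpy, scipy, OpenCV 4.12 (cv2) and the standard library are available. Lean on these libraries where they do the work, as an engineer would, in place of code of your own. Each camera call takes 0.05 s, during which the arm holds its last target. There are 200 camera calls.

## Working session

There is one attempt and no reset: what is moved stays moved. The work goes in short steps, Python scripts to look and compute and a tool call to move; the robot and the scene stay as the last step left them, time stands still between calls to the robot, and variables do not carry over. Pictures are saved under pics/ and viewed, at most 14 in all, crops included, and the job is handed in when it is done.

Besides the shell and the picture viewer there is one more tool, called as name(argument=value, ...) on one line, values as JSON. arm_command: Moves the arm, as the interface text tells. Its arguments: {"type":"object","properties":{"deltas":{"type":"array","items":{"type":"number"}},"force":{"type":"number"}},"required":["deltas"]}

```bash
mkdir -p pics; ls; python3 - <<'E'
from cell import sensors, optics, arm
import cv2
s=sensors.observe(); print({k:s[k] for k in("clock","position","ee_rot","width")},arm.nose_length)
for n in("top","side"):
    cv2.imwrite(f"pics/{n}0.png",optics.get_image(n)); c=optics.calibration(n); print(n,c)
E
```

```text
pics
{'clock': 0.0, 'position': array([0.22459889, 0.58274032, 0.24494681]), 'ee_rot': array([-5.74501318e-01, -3.08848298e+00,  2.46467805e-03]), 'width': 0.99301709814479} 0.019
top {'camera_matrix': array([[509.21635291,   0.        , 278.9466725 ],
       [  0.        , 509.21635291, 218.17265293],
       [  0.        ,   0.        ,   1.        ]]), 'rvec': array([ 2.17525841, -2.04557887,  0.20417253]), 'tvec': array([-0.02177278,  0.56573085,  1.19106989])}
side {'camera_matrix': array([[509.71387038,   0.        , 287.83454531],
       [  0.        , 509.71387038, 211.64231612],
       [  0.        ,   0.        ,   1.        ]]), 'rvec': array([ 0.24651549, -2.86049132,  1.06870317]), 'tvec': array([0.5534493 , 0.10611931, 1.18372652])}
```

```bash
cat > h.py <<'E'
from cell import sensors, optics, arm
import cv2, numpy as np
def ray(n,px,c=None):
    c=c or optics.calibration(n); K=np.array(c["camera_matrix"],float); R=cv2.Rodrigues(np.array(c["rvec"],float))[0]; t=np.array(c["tvec"],float).ravel()
    a=(px[0]-K[0,2])/K[0,0]; b=(px[1]-K[1,2])/K[1,1]
    if n=="wrist":
        r=np.hypot(a,b); d=np.array([a/r*np.sin(r),b/r*np.sin(r),np.cos(r)]) if r>0 else np.array([0,0,1.])
    else: d=np.array([a,b,1.])
    return -R.T@t, R.T@(d/np.linalg.norm(d))
def plane(n,px,z,c=None):
    o,d=ray(n,px,c); return o+d*(z-o[2])/d[2]
def cross(r1,r2):
    A=[];b=[]
    for o,d in(r1,r2):
        P=np.eye(3)-np.outer(d,d); A.append(P); b.append(P@o)
    x=np.linalg.solve(sum(A),sum(b)); return x,[float(np.linalg.norm(P@x-q)) for P,q in zip(A,b)]
E
```

```text
(no output)
```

View pics/top0.png

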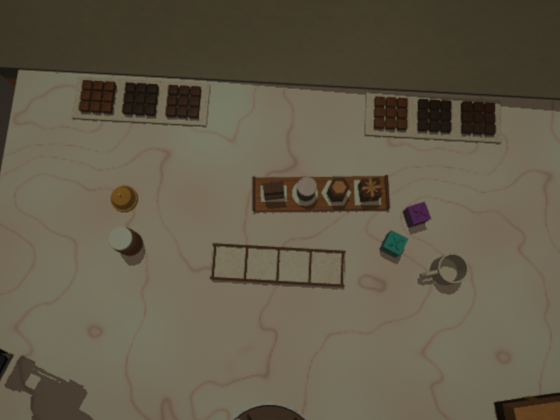

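View pics/side0.png

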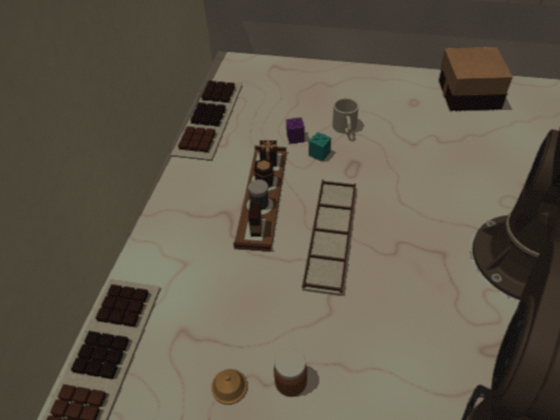

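Top view, with image left = robot's left (+y):
- **Tray (far row), left to right:** barpack (273,190), tin (306,190), hexbox (338,191), carton (371,189).
- **Rack (near row):** cells at (230,263), (262,265), (294,266) and (326,268).
- **Could be mistaken for the carton:** purple (417,214) and turquoise (394,244). The choc-bar slabs at (98,97)…(478,118) could pass for the barpack.

I choose the four packages standing on white cards in the tray.

```bash
python3 - <<'E'
from h import *
im=cv2.imread("pics/top0.png"); cv2.imwrite("pics/c1.png",cv2.convertScaleAbs(cv2.resize(im[165:295,200:440],None,fx=3.3,fy=3.3,interpolation=cv2.INTER_CUBIC),alpha=1.6))
for k,(p,z) in dict(bar=((273,190),.085),tin=((306,190),.079),hex=((338,191),.075),car=((371,189),.07),
 trL=((254,196),.02),trR=((388,194),.02),rkL=((213,263),.02),rkR=((343,268),.02)).items(): print(k,plane("top",p,z).round(3))
# two-view check
for k,a,b in(("rackFL",(214,245),(306,288)),("rackFR",(344,250),(323,182)),("tin",(306,184),(258,187))):
    print(k,cross(ray("top",a),ray("side",b)))
print(cv2.Rodrigues(sensors.observe()["ee_rot"])[0].round(3), optics.calibration("wrist"))
E
```

```text
bar [0.629 0.031 0.085]
tin [ 0.635 -0.049  0.079]
hex [ 0.639 -0.127  0.075]
car [ 0.65  -0.208  0.07 ]
trL [0.627 0.081 0.02 ]
trR [ 0.653 -0.26   0.02 ]
rkL [0.45 0.17 0.02]
rkR [ 0.458 -0.152  0.02 ]
rackFL (array([0.49350082, 0.1730812 , 0.00924604]), [0.0033441173794942335, 0.0033441173794942335])
rackFR (array([ 0.49982699, -0.15376514,  0.01375696]), [0.003724683103414887, 0.0037246831034148833])
tin (array([ 0.64683219, -0.0479135 ,  0.07913768]), [0.003567429453047959, 0.003567429453047981])
[[-0.933  0.36  -0.   ]
 [ 0.36   0.933 -0.001]
 [-0.    -0.001 -1.   ]] {'camera_matrix': array([[325.1922621 ,   0.        , 281.7791888 ],
       [  0.        , 325.1922621 , 212.25801591],
       [  0.        ,   0.        ,   1.        ]]), 'rvec': array([-2.38840407, -1.63850337, -0.23236062]), 'tvec': array([-0.62454283, -0.03615032,  0.39078334])}
```

View pics/c1.png

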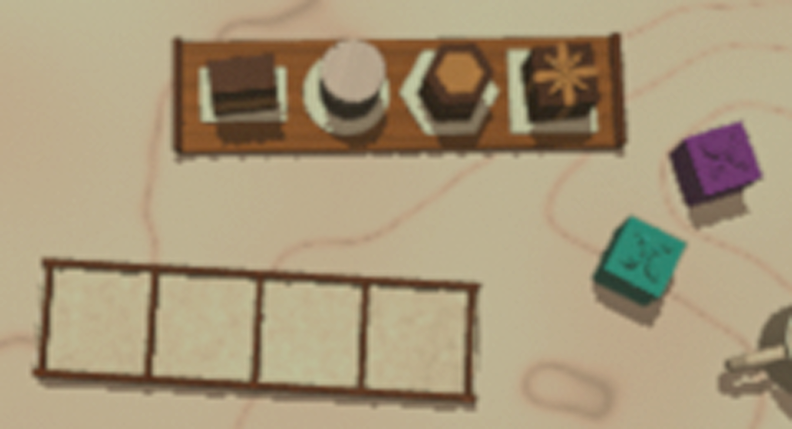

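The crop confirms the four packages, each on the matching white card. The purple and turquoise cubes stand outside the tray. Next I go above the work and look with the wrist camera.

arm_command(deltas=[0, 0, -0.72, 0.325, -0.633, 0.085, 91, 0, 0, -0.72, 0.325, -0.633, 0.085, 91, 0, 0, -0.72, 0.325, -0.633, 0.085, 91, 0, 0, -0.72, 0.325, -0.633, 0.085, 91, 0, 0, -0.72, 0.325, -0.633, 0.085, 91, 0, 0, -0.72, 0.325, -0.633, 0.085, 91, 0, 0, -0.72, 0.325, -0.633, 0.085, 91, 0, 0, -0.72, 0.325, -0.633, 0.085, 91, 0, 0, -0.72, 0.325, -0.633, 0.085, 91, 0, 0, -0.72, 0.325, -0.633, 0.085, 91, 0, 0, -0.72, 0.325, -0.633, 0.085, 91, 0, 0, -0.72, 0.325, -0.633, 0.085, 91, 0, 0, -0.72, 0.325, -0.633, 0.085, 91, 0, 0, -0.72, 0.325, -0.633, 0.085, 91, 0, 0, -0.72, 0.325, -0.633, 0.085, 91, 0, 0, -0.72, 0.325, -0.633, 0.085, 91, 0, 0, -0.72, 0.325, -0.633, 0.085, 91])

```text
clock: 1.8
position: [0.5494, -0.0494, 0.3302]
ee_rot: [-2.14, -2.299, 0.001]
force: [0.8, 1.2, 0.4]
width: 0.99
gripper_force: 0.0
```

```bash
python3 - <<'E'
from h import *
import pickle
s=sensors.observe(); print(s["clock"],s["position"],s["dq"].round(3)); 
c=optics.calibration("wrist"); im=optics.get_image("wrist"); cv2.imwrite("pics/w1.png",im); pickle.dump(c,open("w1.pkl","wb"))
print(ray("wrist",(281.8,212.3),c))
E
```

```text
1.8 [ 0.54938617 -0.04940615  0.33018553] [-0.027 -0.01  -0.018  0.011 -0.001  0.    -0.002]
(array([0.54526843, 0.02631117, 0.46905452]), array([ 0.01919892, -0.28027972, -0.95972636]))
```

View pics/w1.png

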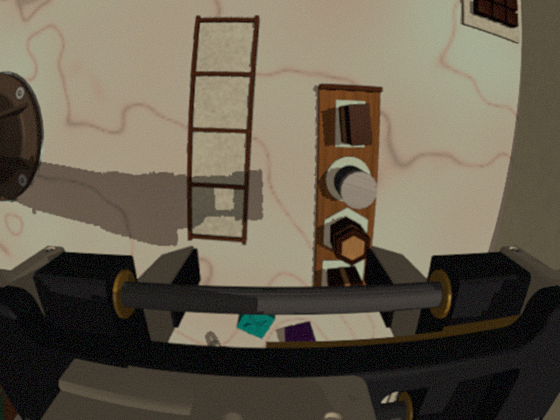

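The wrist image shows the rack at (190–260, 15–242). In the tray are barpack (357,125), tin (358,188) and hexbox (352,243), with the carton half hidden at (348,278). I shift toward -y for a second view.

arm_command(deltas=[0, 0, 0, 0.02, -0.13, 0, 91, 0, 0, 0, 0.02, -0.13, 0, 91, 0, 0, 0, 0.02, -0.13, 0, 91, 0, 0, 0, 0.02, -0.13, 0, 91, 0, 0, 0, 0.02, -0.13, 0, 91])

```text
clock: 2.35
position: [0.5697, -0.1785, 0.3304]
ee_rot: [-2.139, -2.3, -0.001]
force: [0.3, 1.0, 0.0]
width: 0.987
gripper_force: 0.0
```

```bash
python3 - <<'E'
from h import *
import pickle
c=optics.calibration("wrist"); im=optics.get_image("wrist"); cv2.imwrite("pics/w2.png",im); pickle.dump(c,open("w2.pkl","wb"))
a=cv2.convertScaleAbs(cv2.imread("pics/w1.png")[0:300,160:400],alpha=1.3); b=cv2.convertScaleAbs(im[0:300,160:400],alpha=1.3)
o=cv2.resize(np.hstack([a,b]),None,fx=1.66,fy=1.99,interpolation=cv2.INTER_CUBIC)
cv2.imwrite("pics/w12.png",o)
E
```

```text
(no output)
```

View pics/w2.png

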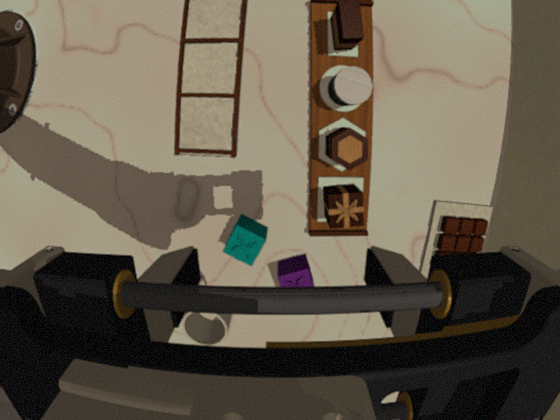

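```bash
python3 - <<'E'
from h import *
import pickle
W={i:(cv2.imread(f"pics/w{i}.png"),pickle.load(open(f"w{i}.pkl","rb"))) for i in(1,2)}
def comp(i,mask,roi):
    x0,y0,x1,y1=roi; m=np.zeros_like(mask); m[y0:y1,x0:x1]=mask[y0:y1,x0:x1]
    cs=cv2.findContours(m,cv2.RETR_EXTERNAL,cv2.CHAIN_APPROX_NONE)[0]; return max(cs,key=cv2.contourArea)
def corners(c):
    r=cv2.boxPoints(cv2.minAreaRect(c)); p=c[:,0].astype(float)
    return sorted([p[np.argmax(p@np.array(d))] for d in((-1,-1),(1,-1),(-1,1),(1,1))],key=lambda q:q[1])
for i in W:
    im,c=W[i]; hsv=cv2.cvtColor(im,cv2.COLOR_BGR2HSV)
    wood=cv2.inRange(hsv,(0,70,15),(22,255,95))
    rr=(165,0,268,250) if i==1 else (165,0,255,165)
    q=corners(comp(i,wood,rr)); print(i,"rack",[list(map(int,a)) for a in q]); print(np.array([plane("wrist",a,.02,c)[:2] for a in q]).round(4).tolist())
    wood=cv2.inRange(hsv,(0,90,15),(22,255,160))
    rr=(305,80,390,285) if i==1 else (300,0,385,245)
    q=corners(comp(i,wood,rr)); print(i,"tray",[list(map(int,a)) for a in q]); print(np.array([plane("wrist",a,.022,c)[:2] for a in q]).round(4).tolist())
for y,x in((125,345),(125,365),(188,365),(245,350),(205,220),(60,225),(230,360)): print((x,y),cv2.cvtColor(W[1][0],cv2.COLOR_BGR2HSV)[y,x])
E
```

```text
1 rack [[196, 16], [258, 16], [188, 239], [245, 243]]
[[0.4141, 0.1723], [0.5019, 0.1724], [0.4149, -0.1572], [0.5029, -0.1563]]
1 tray [[320, 84], [381, 87], [314, 284], [366, 284]]
[[0.593, 0.0799], [0.6788, 0.0864], [0.6127, -0.2172], [0.6968, -0.2137]]
2 rack [[185, 0], [246, 0], [175, 154], [233, 157]]
[[0.4149, 0.0698], [0.5033, 0.0679], [0.4159, -0.158], [0.5011, -0.1586]]
2 tray [[311, 0], [372, 1], [310, 235], [366, 235]]
[[0.5929, 0.0732], [0.6791, 0.0851], [0.6185, -0.2649], [0.7031, -0.2595]]
(345, 125) [ 11 240  34]
(365, 125) [ 11 126  67]
(365, 188) [ 16  47 141]
(350, 245) [ 15 147 142]
(220, 205) [ 21  59 161]
(225, 60) [ 22  54 156]
(360, 230) [  1 206  26]
```

View pics/w12.png

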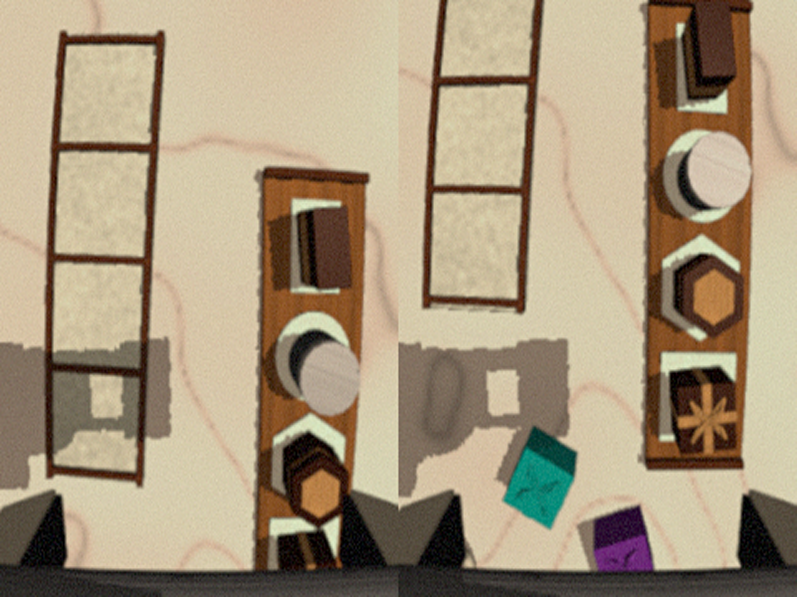

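```bash
python3 - <<'E'
from h import *
import pickle
c1,c2=[pickle.load(open(f"w{i}.pkl","rb")) for i in(1,2)]
for k,a,b in(("rackR",(245,243),(233,157)),("rackL",(188,239),(175,154)),("tin",(358.8,186.9),(352.5,85.9)),("hex",(352.8,247.7),(348.3,150.8)),("bar",(363.6,124.1),(351.3,21.1))):
    x,e=cross(ray("wrist",a,c1),ray("wrist",b,c2)); print(k,x.round(4),round(e[0],4))
x,e=cross(ray("wrist",(345.9,210),c2),ray("top",(371.2,186.8))); print("car",x.round(4),e[0])
for k,a,z in(("car",(345.9,210),.071),("tin",(352.5,85.9),.079),("hex",(348.3,150.8),.075),("bar",(351.3,21.1),.087)):print(k,plane("wrist",a,z,c2).round(4))
for k,a,z in(("tin",(358.8,186.9),.079),("hex",(352.8,247.7),.075),("bar",(363.6,124.1),.087)):print(k,plane("wrist",a,z,c1).round(4))
th=.074; t=np.array([(.593+.703+.6788+.6185)/4,(.0799+.0864-.2649-.2595)/4]); print("tray",t)
for y in(.12,.04,-.04,-.12): print("slot",t+y*np.array([-np.sin(th),np.cos(th)]))
E
```

```text
rackR [ 0.5012 -0.1591  0.0136] 0.0011
rackL [ 0.4143 -0.1585  0.0164] 0.0004
tin [ 0.6506 -0.0513  0.0613] 0.0005
hex [ 0.6518 -0.1338  0.0682] 0.001
bar [0.6422 0.0299 0.0773] 0.0021
car [ 0.6531 -0.2068  0.0813] 0.0005456495054695276
car [ 0.6559 -0.2099  0.071 ]
tin [ 0.6464 -0.0536  0.079 ]
hex [ 0.6493 -0.1335  0.075 ]
bar [0.6382 0.0261 0.087 ]
tin [ 0.6465 -0.0479  0.079 ]
hex [ 0.6509 -0.131   0.075 ]
bar [0.6418 0.0302 0.087 ]
tray [ 0.648325 -0.089525]
slot [0.6394531  0.03014659]
slot [ 0.6453677  -0.04963447]
slot [ 0.6512823  -0.12941553]
slot [ 0.6571969  -0.20919659]
```

Positions, in metres:

| Item | x | y |
|---|---|---|
| bar | .640 | .029 |
| tin | .6455 | -.050 |
| hex | .651 | -.131 |
| carton | .656 | -.209 |

Rack centre is (.4585, .0075) with yaw ≈ .006. The tray has yaw ≈ .074. Heights agree with the text within the two-view error. I start with the bar pack.

arm_command(deltas=[0, 0, 0, 0.07, 0.2075, -0.18, 91, 0, 0, 0, 0.07, 0.2075, -0.18, 91, 0, 0, 0, 0.07, 0.2075, -0.18, 91, 0, 0, 0, 0.07, 0.2075, -0.18, 91, 0, 0, 0, 0.07, 0.2075, -0.18, 91, 0, 0, 0, 0.07, 0.2075, -0.18, 91, 0, 0, 0, 0.07, 0.2075, -0.18, 91, 0, 0, 0, 0.07, 0.2075, -0.18, 91])

```text
clock: 3.2
position: [0.6389, 0.0306, 0.1502]
ee_rot: [-2.134, -2.304, 0.001]
force: [0.3, -1.1, 0.3]
width: 0.99
gripper_force: 0.0
```

```bash
python3 - <<'E'
from h import *
import pickle
c=optics.calibration("wrist"); im=optics.get_image("wrist"); cv2.imwrite("pics/w3.png",im); pickle.dump(c,open("w3.pkl","wb"))
print(sensors.observe()["position"])
E
```

```text
[0.63941838 0.02882466 0.1511438 ]
```

View pics/w3.png

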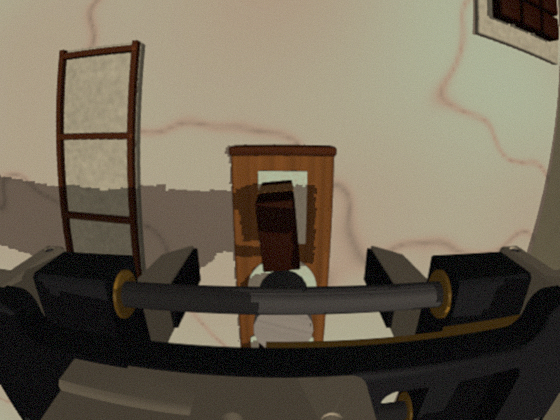

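The close view has the bar pack at (258–298, 180–270), centred between the finger pads at x ≈ 282. I descend and grip.

arm_command(deltas=[0, 0, 0, 0, 0, -0.03, 91, 0, 0, 0, 0, 0, -0.06, 91, 0, 0, 0, 0, 0, -0.085, 91, 0, 0, 0, 0, 0, -0.102, 91, 0, 0, 0, 0, 0, -0.102, 91, 0, 0, 0, 0, 0, -0.102, 40, 0, 0, 0, 0, 0, -0.102, 0, 0, 0, 0, 0, 0, -0.102, 0, 0, 0, 0, 0, 0, -0.102, 0, 0, 0, 0, 0, 0, -0.102, 0, 0, 0, 0, 0, 0, -0.102, 0, 0, 0, 0, 0, 0, -0.102, 0], force=20)

```text
clock: 4.45
position: [0.6397, 0.0277, 0.0488]
ee_rot: [-2.14, -2.3, -0.0]
force: [-0.7, 0.0, 0.8]
width: 0.429
gripper_force: 0.0
```

arm_command(deltas=[0, 0, 0, 0, 0, 0, 0, 0, 0, 0, 0, 0, 0, 0, 0, 0, 0, 0, 0, 0, 0, 0, 0, 0, 0, 0, 0, 0, 0, 0, 0, 0, 0, 0, 0, 0, 0, 0, 0, 0, 0.03, 0, 0, 0, 0, 0, 0, 0.07, 0, 0, 0, 0, 0, 0, 0.11, 0, 0, 0, 0, 0, 0, 0.11, 0])

```text
clock: 5.35
position: [0.6431, 0.0271, 0.1643]
ee_rot: [2.136, 2.295, 0.011]
force: [0.5, -0.1, -1.5]
width: 0.292
gripper_force: 19.2
```

arm_command(deltas=[0, 0, -0.042, -0.181, -0.1415, 0, 0, 0, 0, -0.042, -0.181, -0.1415, 0, 0, 0, 0, -0.042, -0.181, -0.1415, 0, 0, 0, 0, -0.042, -0.181, -0.1415, 0, 0, 0, 0, -0.042, -0.181, -0.1415, 0, 0, 0, 0, -0.042, -0.181, -0.1415, 0, 0, 0, 0, -0.042, -0.181, -0.1415, 0, 0, 0, 0, -0.042, -0.181, -0.1415, -0.03, 0, 0, 0, -0.042, -0.181, -0.1415, -0.06, 0, 0, 0, -0.042, -0.181, -0.1415, -0.085, 0, 0, 0, -0.042, -0.181, -0.1415, -0.1, 0, 0, 0, -0.042, -0.181, -0.1415, -0.106, 0, 0, 0, -0.042, -0.181, -0.1415, -0.112, 0, 0, 0, -0.042, -0.181, -0.1415, -0.112, 0])

```text
clock: 6.75
position: [0.4592, -0.1135, 0.0465]
ee_rot: [2.214, 2.229, -0.0]
force: [-0.3, 0.4, -1.4]
width: 0.286
gripper_force: 20.0
```

```bash
python3 - <<'E'
from h import *
t=optics.get_image("top"); s=optics.get_image("side")
o=np.hstack([cv2.resize(t[200:320,200:360],(400,300),interpolation=3),cv2.resize(s[130:310,240:400],(400,450),interpolation=3)[:300]])
o=np.vstack([cv2.resize(t[165:295,200:440],(600,325),interpolation=3),np.zeros((5,600,3),np.uint8)]); p=cv2.resize(s[150:300,250:400],(200,200),interpolation=3)
cv2.imwrite("pics/p1.png",cv2.convertScaleAbs(cv2.resize(s[130:300,230:390],(565,600),interpolation=3),alpha=1.5)); print(sensors.observe()["position"],sensors.observe()["force"])
E
```

```text
[ 0.45936444 -0.11373181  0.04719966] [-0.10493144 -0.34853327 -1.2232354 ]
```

View pics/p1.png

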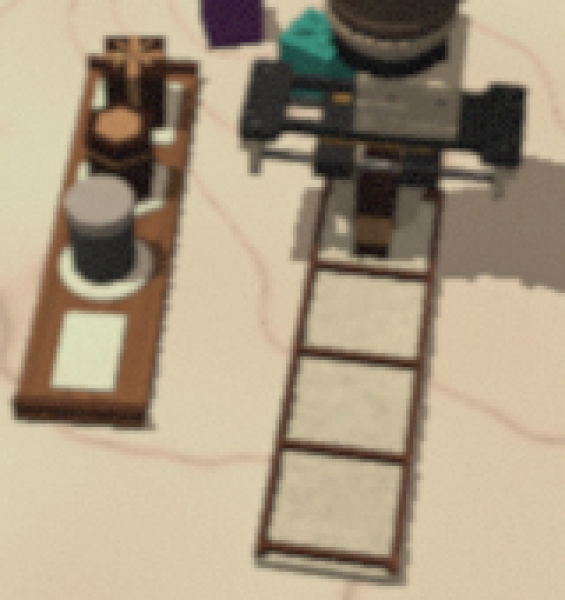

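Side view: the bar's +y foot at (372,255) sits about 13 px (~12 mm) short of the cell strip at y = 268, as expected. It is centred, so I lower it 2 mm, release, and go to the tin.

arm_command(deltas=[0, 0, 0, 0, 0, -0.002, 0, 0, 0, 0, 0, 0, -0.002, 75, 0, 0, 0, 0, 0, -0.002, 75, 0, 0, 0, 0, 0, -0.002, 75, 0, 0, 0, 0, 0, -0.002, 75, 0, 0, 0, 0, 0, 0.03, 75, 0, 0, 0, 0, 0, 0.075, 75, 0, 0, 0, 0, 0, 0.11, 75, 0, 0, 0.042, 0.1865, 0.0625, 0.11, 75, 0, 0, 0.042, 0.1865, 0.0625, 0.11, 75, 0, 0, 0.042, 0.1865, 0.0625, 0.11, 75, 0, 0, 0.042, 0.1865, 0.0625, 0.11, 75, 0, 0, 0.042, 0.1865, 0.0625, 0.11, 75, 0, 0, 0.042, 0.1865, 0.0625, 0.11, 75, 0, 0, 0.042, 0.1865, 0.0625, 0.11, 75])

```text
clock: 8.35
position: [0.6442, -0.0522, 0.1565]
ee_rot: [-2.141, -2.298, 0.002]
force: [-0.0, -0.4, 0.1]
width: 0.819
gripper_force: 0.0
```

```bash
python3 - <<'E'
from h import *
s=optics.get_image("side"); w=optics.get_image("wrist")
cv2.imwrite("pics/p2.png",cv2.convertScaleAbs(np.hstack([cv2.resize(s[130:300,230:390],(376,400),interpolation=3),cv2.resize(w[50:350,130:430],(400,400))]),alpha=1.5))
E
```

```text
(no output)
```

View pics/p2.png

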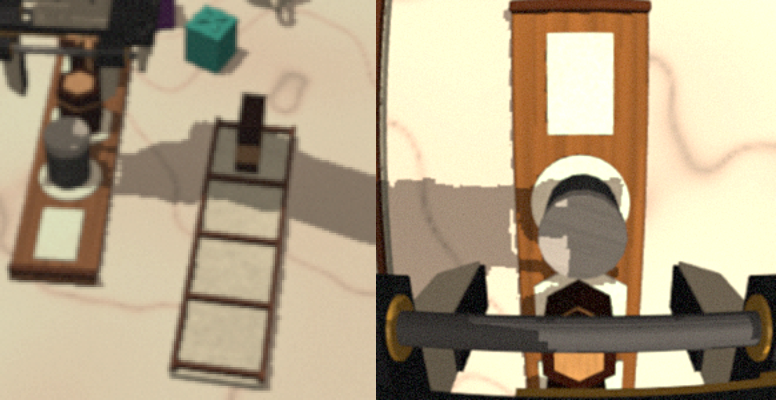

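The bar pack stands free in the right-end cell. The tin top is at wrist pixel (284,226), so I check its y.

```bash
python3 - <<'E'
from h import *
for z in(.074,.079):print(plane("wrist",(284.5,226),z))
print(sensors.observe()["position"], plane("wrist",((580-376)*.75+130,83*.75+50),.015))
E
```

```text
[ 0.64723561 -0.05139158  0.074     ]
[ 0.64707366 -0.04970202  0.079     ]
[ 0.64417337 -0.05215275  0.15696916] [0.64062435 0.02997751 0.015     ]
```

arm_command(deltas=[0, 0, 0, 0.001, 0.0, -0.03, 75, 0, 0, 0, 0.001, 0.0, -0.06, 75, 0, 0, 0, 0.001, 0.0, -0.09, 75, 0, 0, 0, 0.001, 0.0, -0.108, 75, 0, 0, 0, 0.001, 0.0, -0.108, 75, 0, 0, 0, 0.001, 0.0, -0.108, 0, 0, 0, 0, 0.001, 0.0, -0.108, 0, 0, 0, 0, 0.001, 0.0, -0.108, 0, 0, 0, 0, 0.001, 0.0, -0.108, 0, 0, 0, 0, 0.001, 0.0, -0.108, 0, 0, 0, 0, 0.001, 0.0, -0.108, 0, 0, 0, 0, 0.001, 0.0, -0.108, 0, 0, 0, 0, 0.001, 0.0, -0.108, 0, 0, 0, 0, 0.001, 0.0, -0.108, 0], force=25)

```text
clock: 9.85
position: [0.6467, -0.0514, 0.0497]
ee_rot: [2.14, 2.299, 0.001]
force: [-1.5, 0.8, 6.6]
width: 0.513
gripper_force: 25.0
```

arm_command(deltas=[0, 0, 0, 0, 0, 0.03, 0, 0, 0, 0, 0, 0, 0.07, 0, 0, 0, 0, 0, 0, 0.11, 0, 0, 0, -0.042, -0.1875, 0.0175, 0.11, 0, 0, 0, -0.042, -0.1875, 0.0175, 0.11, 0, 0, 0, -0.042, -0.1875, 0.0175, 0.11, 0, 0, 0, -0.042, -0.1875, 0.0175, 0.11, 0, 0, 0, -0.042, -0.1875, 0.0175, 0.11, 0, 0, 0, -0.042, -0.1875, 0.0175, 0.11, 0, 0, 0, -0.042, -0.1875, 0.0175, 0.08, 0, 0, 0, -0.042, -0.1875, 0.0175, 0.045, 0, 0, 0, -0.042, -0.1875, 0.0175, 0.02, 0, 0, 0, -0.042, -0.1875, 0.0175, 0.006, 0, 0, 0, -0.042, -0.1875, 0.0175, 0.0, 0, 0, 0, -0.042, -0.1875, 0.0175, -0.002, 0])

```text
clock: 11.35
position: [0.4594, -0.0342, 0.0465]
ee_rot: [-2.215, -2.228, 0.001]
force: [-5.4, 0.4, 17.7]
width: 0.51
gripper_force: 24.9
```

arm_command(deltas=[0, 0, 0, 0, 0, 0, 75, 0, 0, 0, 0, 0, 0, 75, 0, 0, 0, 0, 0, 0, 75, 0, 0, 0, 0, 0, 0, 75, 0, 0, 0, 0, 0, 0.03, 75, 0, 0, 0, 0, 0, 0.075, 75, 0, 0, 0, 0, 0, 0.11, 75, 0, 0, 0.042, 0.192, -0.0985, 0.11, 75, 0, 0, 0.042, 0.192, -0.0985, 0.11, 75, 0, 0, 0.042, 0.192, -0.0985, 0.11, 75, 0, 0, 0.042, 0.192, -0.0985, 0.11, 75, 0, 0, 0.042, 0.192, -0.0985, 0.11, 75, 0, 0, 0.042, 0.192, -0.0985, 0.11, 75, 0, 0, 0.042, 0.192, -0.0985, 0.11, 75])

```text
clock: 12.75
position: [0.65, -0.1322, 0.1563]
ee_rot: [-2.14, -2.299, 0.001]
force: [-0.2, -0.3, -0.0]
width: 0.811
gripper_force: 0.0
```

```bash
python3 - <<'E'
from h import *
import pickle
pickle.dump(optics.calibration("wrist"),open("w4.pkl","wb"))
s=optics.get_image("side"); w=optics.get_image("wrist")
print(sensors.observe()["position"])
cv2.imwrite("pics/p3.png",cv2.convertScaleAbs(np.hstack([cv2.resize(s[130:300,230:390],(376,400),interpolation=3),cv2.resize(w[50:350,130:430],(400,400))]),alpha=1.5))
E
```

```text
[ 0.64972759 -0.13136616  0.15674379]
```

View pics/p3.png

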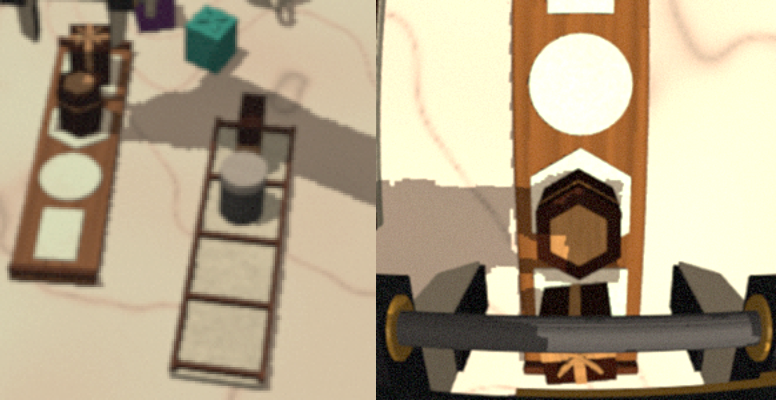

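The tin stands in the second cell from the right. The hexbox top at wrist pixel (283,225) is centred, so I grip it.

arm_command(deltas=[0, 0, 0, 0.001, -0.001, -0.03, 75, 0, 0, 0, 0.001, -0.001, -0.06, 75, 0, 0, 0, 0.001, -0.001, -0.09, 75, 0, 0, 0, 0.001, -0.001, -0.108, 75, 0, 0, 0, 0.001, -0.001, -0.108, 75, 0, 0, 0, 0.001, -0.001, -0.108, 0, 0, 0, 0, 0.001, -0.001, -0.108, 0, 0, 0, 0, 0.001, -0.001, -0.108, 0, 0, 0, 0, 0.001, -0.001, -0.108, 0, 0, 0, 0, 0.001, -0.001, -0.108, 0, 0, 0, 0, 0.001, -0.001, -0.108, 0, 0, 0, 0, 0.001, -0.001, -0.108, 0, 0, 0, 0, 0.001, -0.001, -0.108, 0, 0, 0, 0, 0.001, -0.001, -0.108, 0], force=20)

```text
clock: 14.25
position: [0.6521, -0.1333, 0.0496]
ee_rot: [2.14, 2.3, 0.001]
force: [-2.0, 1.3, 6.7]
width: 0.499
gripper_force: 20.0
```

arm_command(deltas=[0, 0, 0, 0, 0, 0.03, 0, 0, 0, 0, 0, 0, 0.07, 0, 0, 0, 0, 0, 0, 0.11, 0, 0, 0, -0.042, -0.194, 0.1795, 0.11, 0, 0, 0, -0.042, -0.194, 0.1795, 0.11, 0, 0, 0, -0.042, -0.194, 0.1795, 0.11, 0, 0, 0, -0.042, -0.194, 0.1795, 0.11, 0, 0, 0, -0.042, -0.194, 0.1795, 0.11, 0, 0, 0, -0.042, -0.194, 0.1795, 0.11, 0, 0, 0, -0.042, -0.194, 0.1795, 0.11, 0, 0, 0, -0.042, -0.194, 0.1795, 0.11, 0, 0, 0, -0.042, -0.194, 0.1795, 0.08, 0, 0, 0, -0.042, -0.194, 0.1795, 0.045, 0, 0, 0, -0.042, -0.194, 0.1795, 0.02, 0, 0, 0, -0.042, -0.194, 0.1795, 0.006, 0, 0, 0, -0.042, -0.194, 0.1795, 0.0, 0, 0, 0, -0.042, -0.194, 0.1795, -0.001, 0])

```text
clock: 15.95
position: [0.4585, 0.045, 0.0473]
ee_rot: [2.217, 2.226, -0.001]
force: [-0.2, -0.6, -1.1]
width: 0.499
gripper_force: 20.0
```

arm_command(deltas=[0, 0, 0, 0, 0, -0.002, 0, 0, 0, 0, 0, 0, -0.002, 0, 0, 0, 0, 0, 0, -0.002, 75, 0, 0, 0, 0, 0, -0.002, 75, 0, 0, 0, 0, 0, -0.002, 75, 0, 0, 0, 0, 0, -0.002, 75, 0, 0, 0, 0, 0, 0.03, 75, 0, 0, 0, 0, 0, 0.075, 75, 0, 0, 0, 0, 0, 0.11, 75, 0, 0, 0.042, 0.198, -0.2565, 0.11, 75, 0, 0, 0.042, 0.198, -0.2565, 0.11, 75, 0, 0, 0.042, 0.198, -0.2565, 0.11, 75, 0, 0, 0.042, 0.198, -0.2565, 0.11, 75, 0, 0, 0.042, 0.198, -0.2565, 0.11, 75, 0, 0, 0.042, 0.198, -0.2565, 0.11, 75, 0, 0, 0.042, 0.198, -0.2565, 0.11, 75, 0, 0, 0.042, 0.198, -0.2565, 0.11, 75, 0, 0, 0.042, 0.198, -0.2565, 0.11, 75])

```text
clock: 17.75
position: [0.6553, -0.2104, 0.1571]
ee_rot: [-2.14, -2.298, 0.001]
force: [0.3, 1.5, 0.3]
width: 0.82
gripper_force: 0.0
```

```bash
python3 - <<'E'
from h import *
s=optics.get_image("side"); w=optics.get_image("wrist")
print(sensors.observe()["position"])
cv2.imwrite("pics/p4.png",cv2.convertScaleAbs(np.hstack([cv2.resize(s[130:300,230:390],(376,400),interpolation=3),cv2.resize(w[50:350,130:430],(400,400))]),alpha=1.5))
E
```

```text
[ 0.65526795 -0.20870649  0.15746139]
```

View pics/p4.png

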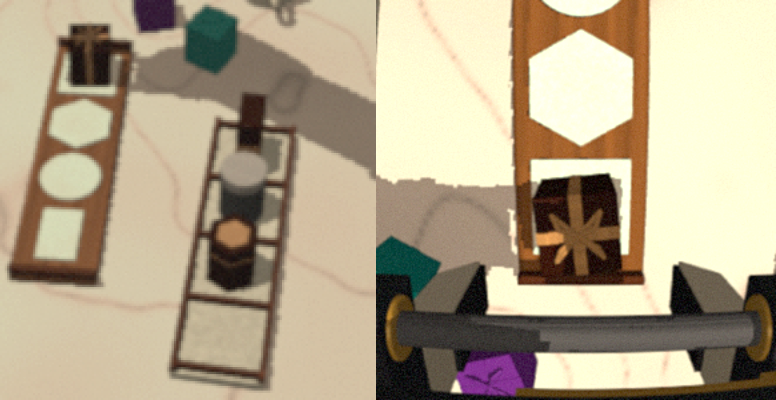

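The hexbox stands in the third cell. The carton at wrist pixel (282,224) is turned about 5° counter-clockwise, so I turn the gripper to match and grip.

arm_command(deltas=[0, 0, 0.06, 0.001, 0, -0.03, 75, 0, 0, 0.06, 0.001, 0, -0.06, 75, 0, 0, 0.06, 0.001, 0, -0.09, 75, 0, 0, 0.06, 0.001, 0, -0.109, 75, 0, 0, 0.06, 0.001, 0, -0.109, 75, 0, 0, 0.06, 0.001, 0, -0.109, 0, 0, 0, 0.06, 0.001, 0, -0.109, 0, 0, 0, 0.06, 0.001, 0, -0.109, 0, 0, 0, 0.06, 0.001, 0, -0.109, 0, 0, 0, 0.06, 0.001, 0, -0.109, 0, 0, 0, 0.06, 0.001, 0, -0.109, 0, 0, 0, 0.06, 0.001, 0, -0.109, 0, 0, 0, 0.06, 0.001, 0, -0.109, 0, 0, 0, 0.06, 0.001, 0, -0.109, 0])

```text
clock: 19.25
position: [0.657, -0.2104, 0.0497]
ee_rot: [2.029, 2.398, 0.001]
force: [-1.8, 1.2, 6.8]
width: 0.502
gripper_force: 20.0
```

arm_command(deltas=[0, 0, 0, 0, 0, 0.03, 0, 0, 0, 0, 0, 0, 0.07, 0, 0, 0, 0, 0, 0, 0.11, 0, 0, 0, -0.102, -0.199, 0.3365, 0.11, 0, 0, 0, -0.102, -0.199, 0.3365, 0.11, 0, 0, 0, -0.102, -0.199, 0.3365, 0.11, 0, 0, 0, -0.102, -0.199, 0.3365, 0.11, 0, 0, 0, -0.102, -0.199, 0.3365, 0.11, 0, 0, 0, -0.102, -0.199, 0.3365, 0.11, 0, 0, 0, -0.102, -0.199, 0.3365, 0.11, 0, 0, 0, -0.102, -0.199, 0.3365, 0.11, 0, 0, 0, -0.102, -0.199, 0.3365, 0.11, 0, 0, 0, -0.102, -0.199, 0.3365, 0.11, 0, 0, 0, -0.102, -0.199, 0.3365, 0.08, 0, 0, 0, -0.102, -0.199, 0.3365, 0.045, 0, 0, 0, -0.102, -0.199, 0.3365, 0.02, 0, 0, 0, -0.102, -0.199, 0.3365, 0.006, 0, 0, 0, -0.102, -0.199, 0.3365, 0.0, 0, 0, 0, -0.102, -0.199, 0.3365, -0.002, 0, 0, 0, -0.102, -0.199, 0.3365, -0.003, 0])

```text
clock: 21.25
position: [0.4583, 0.1248, 0.0465]
ee_rot: [2.217, 2.226, 0.0]
force: [-5.3, -4.3, 20.4]
width: 0.499
gripper_force: 20.0
```

arm_command(deltas=[0, 0, 0, 0, 0, 0, 75, 0, 0, 0, 0, 0, 0, 75, 0, 0, 0, 0, 0, 0, 75, 0, 0, 0, 0, 0, 0, 75, 0, 0, 0, 0, 0, 0.03, 75, 0, 0, 0, 0, 0, 0.075, 75, 0, 0, 0, 0, 0, 0.12, 75, 0, 0, 0, 0.1, -0.06, 0.28, 75, 0, 0, 0, 0.1, -0.06, 0.28, 75, 0, 0, 0, 0.1, -0.06, 0.28, 75, 0, 0, 0, 0.1, -0.06, 0.28, 75, 0, 0, 0, 0.1, -0.06, 0.28, 75, 0, 0, 0, 0.1, -0.06, 0.28, 75, 0, 0, 0, 0.1, -0.06, 0.28, 75])

```text
clock: 22.65
position: [0.5566, 0.0668, 0.3245]
ee_rot: [-2.213, -2.228, 0.002]
force: [-0.4, 0.4, -1.1]
width: 0.817
gripper_force: 0.0
```

```bash
python3 - <<'E'
from h import *
s=optics.get_image("side"); w=optics.get_image("wrist"); print(sensors.observe()["position"],sensors.observe()["clock"])
cv2.imwrite("pics/p5.png",cv2.convertScaleAbs(np.hstack([cv2.resize(s[130:300,230:390],(376,400),interpolation=3),cv2.resize(w[0:300,80:380],(400,400))]),alpha=1.5))
E
```

```text
[0.55654815 0.06695001 0.32443525] 22.75
```

View pics/p5.png

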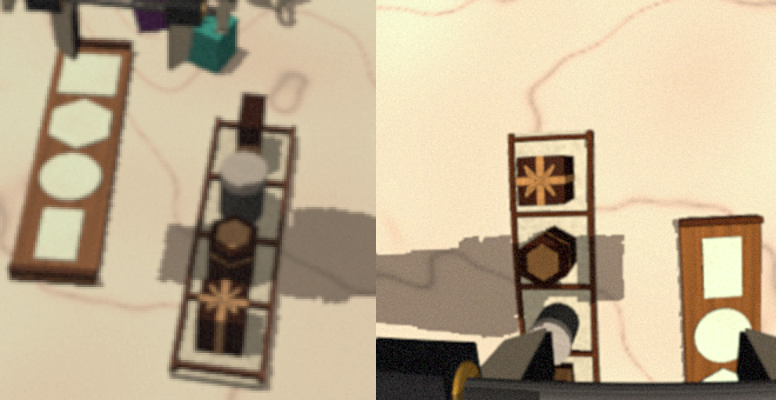

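All four packages stand upright in their own cells: in the wrist view, carton (540,180), hexbox (547,257), tin (560,330) and the bar pack beyond. The fingers are clear, so I hand it in.

```bash
python3 -c "
from cell import arm
print(arm.sign_off())"
```

```text
the job is handed in; nothing more can be done
None
```

The four packages stand upright in the rack in reverse order (left to right: carton, hexbox, tin, bar pack), all released; the jar, mug and bell were not touched, and the job was handed in at about 23 s.

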